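Clamp the print mandrel with the ratchet lever

ROBOT

A 6-joint arm with a two-finger parallel gripper is mounted at the origin on the work surface; the furniture and walls round the work are solid. World frame = base frame: x ahead of the robot, y to its left, z up, the work surface at z = 0. Lengths are in mm, angles in degrees, forces in N, time in s.
With the tool pointing down it reaches from about 350 to 850 mm from the base axis. Payload 8.1 kg.
Tool frame: the origin (TCP) lies where the fingers leave the gripper's body, on its centre line; the fingertips stand 73 mm ahead of it and the grasp point (between the pads) lies 54 mm ahead of it; z points along the fingers, y is the line along which they close (so a half turn about z gives the same grasp; the last joint's range is limited). The gripper opens to 85 mm and grips with 20 to 120 N. Pads are 22 mm wide; open, the fingers measure 114 mm over their backs; the gripper's body (76 mm by 85 mm) begins 54 mm behind the grasp point. The pads swing forward as they close: fully open they stand 13 mm farther back than shut.
Start: joints at [64.492, 7.471, 85.268, -0, 87.261, -4.893], TCP at [211.231, 561.593, 303.892] pointing down, gripper open.
Joint ranges: [-169.43, 169.43], [-51.17, 129.36], [1.28, 143.12], [-76.62, 256.62], [0, 156.53], [-152.29, 152.29]. Speed limits (degrees/s): [136.94, 136.94, 159.86, 180, 180, 180].

INTERFACE

Orientations are given as [roll, pitch, yaw] about the fixed x, y, z axes, in that order (R = Rz(yaw) Ry(pitch) Rx(roll)).
In Python, from bench import sense, optics, r gives the robot as it stands.
- The arm moves only by the tool servo_tool, never from a script. Its argument "plan" is a list that holds one entry, the list of rows, each a list of 5 numbers: the shift along the world's x, y, z in m, then the turn about the world's z in degrees, then the finger opening in m, from 0 to 0.0854. A call has 1 to 10 rows; each row shifts and turns the commanded pose from where the row before left it; what a row does not reach is not made up. A row lasts 1/10 s, in which the tool goes at most 50 mm and 8.59 degrees, less where a joint would pass 70% of its speed; a pose out of reach is approached as far as the arm can. A call is refused whole if a number of a shift passes 0.05 or a number of a turn 8.59, either way. A call with a gripper value outside its range is refused whole. The fingers move at their own pace and stop on an object; "force" is the grip in N (left out, the last holds). Time passes only in rows, so rows that do not move let the fingers close. It gives the time, the measured TCP pose, the force, the opening and the grip force at its end, in the units of the state.
- sense(): the state, without advancing time (a new reading comes with each control period).
- optics.snapshot(name): name is "scene" or "top" or "wrist"; returns a dict with "frame" (400x640x3 uint8, blue, green, red), "fx", "fy", "cx", "cy" (pixels), "cam_to_world" (4x4, takes a point from camera to world coordinates). Camera axes: x right, y down, z forward; pixel columns grow to the right and rows downward; lengths in mm; the calibration is good to about 2 mm. A picture is of the moment at which its call begins. There is no depth.
- r.hand_in(): hands the job in; it is judged then, once.
The state is a dict: "time": time; "joint_pos": joint angles; "qd": joint speeds; "joint_efforts": joint torques, N m; "tool_pos": TCP position; "tcp_rot": TCP orientation; "ft_force": force on the tool from outside, world axes, zero at the start; "wrist_torque": the same for the moment, N m; "finger_gap": finger opening in mm; "grip_force": force on a finger pad.
Only numpy, scipy, OpenCV 4.12 (cv2) and the standard library are available. Lean on these libraries where they do the work, as an engineer would, in place of code of your own. Each camera call takes 0.05 s, during which the arm holds its last target. There are 200 camera calls.

TASK

Fit the grey print mandrel into the clamp stand: lay it in the vee rest with its thin shank pointing under the clamp strap, slide it fully home, shoulder against the stop face of the shank block, and let it go there. Then clamp the shank by working the ratchet lever back and forth in short swings between the green side plates, which block a full turn (it drives only clockwise, seen from above), until the push needed at the knob has risen to about one and a half times what it takes while the nut still runs down freely. Do not go much beyond that, because an overtightened pad dents the shank and the ratchet cannot be backed off. Finish with everything let go and with the jars, the ink tin, the bottle and the parts box where they stood.

Things in the scene. Friction and masses are not known exactly. Their poses are not given: they have to be found in the camera images.
- mandrel: grey print mandrel lying loose on the table (it can roll), 0.4 to 0.7 kg. Origin: under its middle, 24.5 mm below its axis. Its x axis runs along it towards the thin shank and points roughly to the robot's left. Along x, mm: wooden end boss (diameter 32) -49 to -42, thick body (diameter 49) -42 to +28, shank (diameter 20) +28 to +49; centre of mass near -6
- mandrel_shoulder (a point): point on the mandrel's axis in the plane of its shoulder, where the thick body ends and the shank begins: 28 mm ahead of the mandrel's origin along its x, 24.5 mm above it
- clamp_stand: clamp stand bolted to the table: aluminium base 172 x 302 x 10 mm, two green side plates (inner faces at x = -75 and +75, y = -15 to +125, tops at z = 126). Origin: at table level below the ratchet's vertical axis. Its y axis is the mandrel's way in, from vee rest to lever; z up. Seated, the mandrel's x axis points along the stand's +y, its axis level at x = 0, z = 52 mm
- vee_rest (a point): middle of the vee rest for the mandrel's thick body, on the line where the seated mandrel's axis lies (52 mm above the table; stand frame x = 0, y = -130). The rest is a 120 degree vee, 70 mm long along y, 40 mm wide (narrower than the body, so fingers pass beside it). A mandrel laid down with its shoulder at stand y = -90 rests steadily on it, clear of the strap
- stop_face (a point): where the shoulder's centre belongs: stand frame x = 0, y = -60, z = 52 mm. It lies in the stop face of the steel shank block (y = -60 to -34, 56 mm wide, top at z = 66) with a 90 degree vee for the shank. Above it the strap's nose with the brass pad, from y = -56 back to the heel, top at z about 84. Between vee rest and block is a gap of 35 mm
- clamp_pad: brass pad 18 x 12 x 4 mm under the strap's nose; origin: centre of its underside. It starts 2.5 to 4.5 mm above a seated shank, goes down 3.3 mm per rad of nut turn, then presses on the shank with 110 to 140 N more for each further rad of nut turn. 80 to 240 N is a good clamping force, 150 N is best
- ratchet_axis (a point): point on the ratchet's vertical axis, 128 mm above the table, straight above the stand's origin; round it the threaded spindle (diameter 15) stands up to z = 152 mm. The toothed nut below it turns clockwise only; it has 20 teeth (0.314 rad each) and stays where it is left
- lever (a joint): ratchet lever, angle about the ratchet axis, rad: 0 along the stand's +y, positive clockwise from above (to the stand's +x), stops at +-0.7. Positive turns the nut; negative clicks back (under 2 N), and up to one tooth is idle. Push at the knob: 9.5 N while the nut runs freely (first 0.75 rad), 12 N at 80 N on the pad, 14.5 N at 150 N, 17.5 N at 240 N; read at standstill, about 3 N less
- lever_knob (a point): middle of the upright black grip on the lever's end: a round sleeve, diameter 22, 49 mm high (28 mm below to 21 mm above this point), that turns freely on its pin. 100 mm from the ratchet axis, 153.5 mm above the table. It can be pinched from above and led along the arc with the hand at one yaw
- jar_a: empty yellow glass jar, 68 x 68 x 100 mm, a bystander at the left; origin under its middle
- jar_b: yellow glass jar with a blue band, 69 x 69 x 100 mm, a bystander at the left; origin under its middle
- ink_tin_b: tin of magenta ink, 70 x 70 x 70 mm, a bystander at the right; origin under its middle
- bottle_big: white squeeze bottle with green nozzle, 70 x 69 x 172 mm, a bystander at the right; origin under its middle
- parts_box: small blue parts box, 62 x 77 x 37 mm, a bystander at the left; origin under its middle
Things that resemble listed ones, but are neither listed nor needed, are in the scene too. What is shaped like the mandrel but red is not meant.

How it is judged:
By the outcome, as a careful person would: the job done as asked, in the order asked, and still so for the second after the job is handed in, with the robot touching nothing.
It also fails if it takes over 72 s, if anything falls off the work surface, if the arm or the gripper's body presses on something with over 40 N, if the wrist force passes 120 N, or if a joint passes its speed limit or range.

## Working session

There is one attempt and no reset: what is moved stays moved. The work goes in short steps, Python scripts to look and compute and a tool call to move; the robot and the scene stay as the last step left them, time stands still between calls to the robot, and variables do not carry over. Pictures are saved under pics/ and viewed, at most 10 in all, crops included, and the job is handed in when it is done.

Besides the shell and the picture viewer there is one more tool, called after ">>>" by a JSON object that holds its "api" and its "payload". servo_tool: Moves the arm, as the interface text tells. Its arguments: {"type":"object","properties":{"plan":{"type":"array"},"force":{"type":"number"}},"required":["plan"]}

```bash
mkdir -p pics
cat > h.py <<'E'
import numpy as np, cv2
from bench import sense, optics, r
def snap(n,f=None):
    d=optics.snapshot(n)
    if f: cv2.imwrite('pics/'+f,d['frame']); np.savez('pics/'+f[:-4],**{k:np.array(v) for k,v in d.items()})
    return d
def load(f): return dict(np.load('pics/'+f+'.npz'))
def ray(d,u,v):
    T=np.array(d['cam_to_world']); w=T[:3,:3]@np.array([(u-d['cx'])/d['fx'],(v-d['cy'])/d['fy'],1]); return T[:3,3],w
def onz(d,u,v,z):
    o,w=ray(d,u,v); return o+w*(z-o[2])/w[2]
def proj(d,p):
    T=np.linalg.inv(np.array(d['cam_to_world'])); c=T[:3,:3]@np.array(p,float)+T[:3,3]; return d['fx']*c[0]/c[2]+d['cx'],d['fy']*c[1]/c[2]+d['cy']
E
python3 - <<'E'
from h import *
for n in('top','scene'):
    d=snap(n,n+'1.png'); print(n,np.array(d['cam_to_world']).round(2).tolist(),d['fx'],d['cx'],d['cy'])
s=sense(); print({k:np.round(v,2).tolist() for k,v in s.items()})
E
```

```text
top [[0.0, -1.0, 0.09, 249.78], [-1.0, -0.0, 0.0, -67.88], [-0.0, -0.09, -1.0, 1700.42], [0.0, 0.0, 0.0, 1.0]] 440.30138986306883 313.6769988769704 199.69641757032318
scene [[0.91, -0.36, 0.22, -28.49], [-0.42, -0.79, 0.44, -871.38], [0.01, -0.5, -0.87, 1714.25], [0.0, 0.0, 0.0, 1.0]] 432.0043911093371 309.02532538852927 202.18174867667156
{'time': 0.1, 'joint_pos': [64.49, 7.51, 85.33, 0.0, 87.26, -4.89], 'qd': [-0.02, 0.12, -0.16, -0.05, -0.04, -0.02], 'joint_efforts': [0.0, -57.1, -50.19, -0.0, 0.01, 0.0], 'tool_pos': [211.06, 561.23, 302.91], 'tcp_rot': [-179.9, -0.01, 159.39], 'ft_force': [-0.1, 0.11, 0.36], 'wrist_torque': [0.02, -0.03, 0.04], 'grip_force': 0.0, 'finger_gap': 85.23}
```

View pics/top1.png

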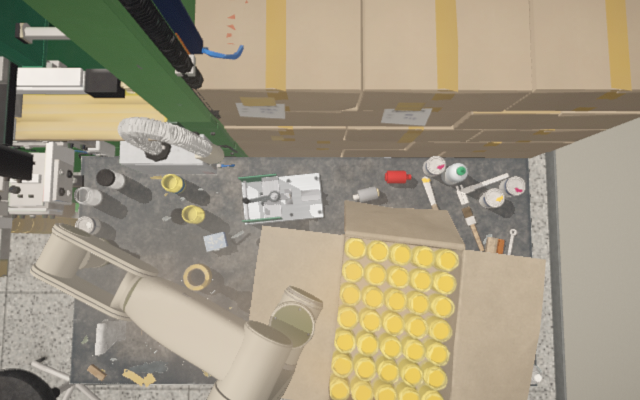

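View pics/scene1.png

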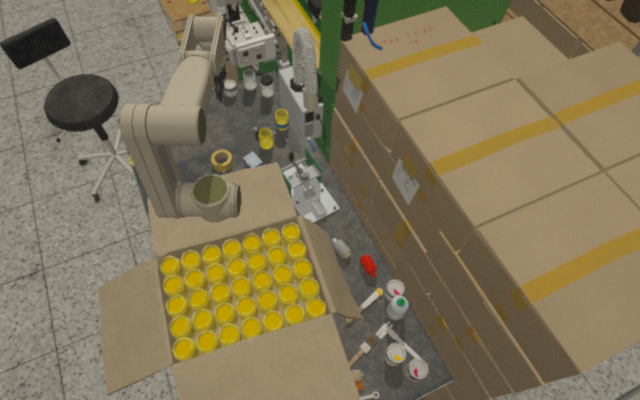

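The top view shows two mandrel shapes: a grey one at about (367,194) and a red one at about (397,177). The grey one fits the description. The clamp stand is at about (282,197), with its lever knob end on the left. I'll confirm this in one enlarged crop.

Run:
```python
from h import *
d=load('top1'); f=d['frame'][160:235,230:420]
cv2.imwrite('pics/c1.png',cv2.resize(f,None,fx=4.2,fy=4.2,interpolation=cv2.INTER_CUBIC))
for n,u,v,z in(('mand',367,194,24),('stand',282,197,10),('red',397,177,24)): print(n,onz(d,u,v,z).round(0))
```

```text
mand [ 424. -268.   24.]
stand [413.  58.  10.]
red [ 491. -384.   24.]
```

View pics/c1.png

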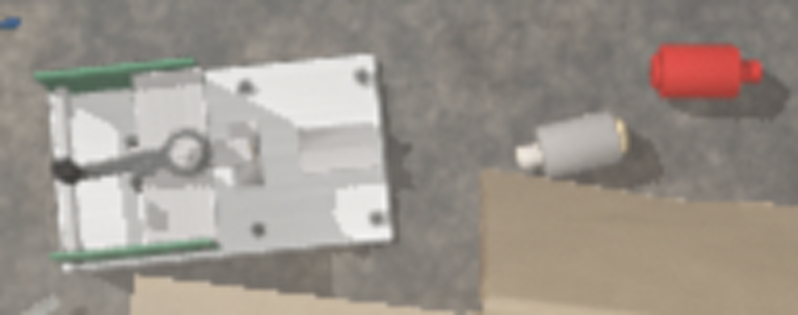

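The crop confirms it. The grey mandrel has its shank at the left end, crop (525,157), and its body reaches (625,135). The red one at (700,70) is not meant. The carton flap's corner at (485,170) is close to the mandrel, so I'll check how high it is.

Run:
```python
from h import *
a=load('top1'); b=load('scene1')
def tri(p,q):
    o1,w1=ray(a,*p); o2,w2=ray(b,*q); M=np.c_[w1,-w2]; s=np.linalg.lstsq(M,o2-o1,rcond=None)[0]
    x,y=o1+w1*s[0],o2+w2*s[1]; return ((x+y)/2).round(0),round(np.linalg.norm(x-y))
print('flap+y corner',tri((262,228),(280,166)))
print('flap+x cornerL',tri((350,207),(303,222)),'R',tri((460,242),(358,314)))
C=lambda u,v:(230+(u+.5)/4.2-.5,160+(v+.5)/4.2-.5)
P=lambda u,v,z:onz(a,*C(u,v),z)
e1,e2=P(625,135,24.5),P(538,155,24.5); sh=P(520,158,24.5)
print('mand ends',e1,e2,sh,np.degrees(np.arctan2(*(sh-e1)[[1,0]])))
cs=[P(u,v,10) for u,v in((375,55),(392,238))]; print('base -y end mid',(cs[0]+cs[1])/2,cs[0]-cs[1])
hub=P(187,150,152);kn=P(67,170,174); print('hub',hub,'knob',kn)
```

```text
flap+y corner (array([297., 105., 221.]), 20)
flap+x cornerL (array([ 325., -179.,  209.]), 72) R (array([ 278., -569.,  227.]), 75)
mand ends [ 433.16125366 -312.02639472   24.5       ] [ 414.53585165 -232.67337644   24.5       ] [ 411.72709716 -216.27750184   24.5       ] 102.61808984751211
base -y end mid [423.62714422 -92.17082057  10.        ] [168.95402686  16.0654973    0.        ]
hub [405.06214071  75.20575903 152.        ] knob [385.80140917 172.45959705 174.        ]
```

Run:
```python
from h import *
d=load('scene1'); e=load('top1'); k=dict(fx=4,fy=4,interpolation=cv2.INTER_CUBIC)
A=cv2.resize(d['frame'][200:335,280:380],None,**k); B=cv2.resize(e['frame'][175:265,335:435],None,**k)
B=cv2.copyMakeBorder(B,0,A.shape[0]-B.shape[0],0,0,0)
cv2.imwrite('pics/c2.png',np.hstack([A,B]))
```

```text
(no output)
```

View pics/c2.png

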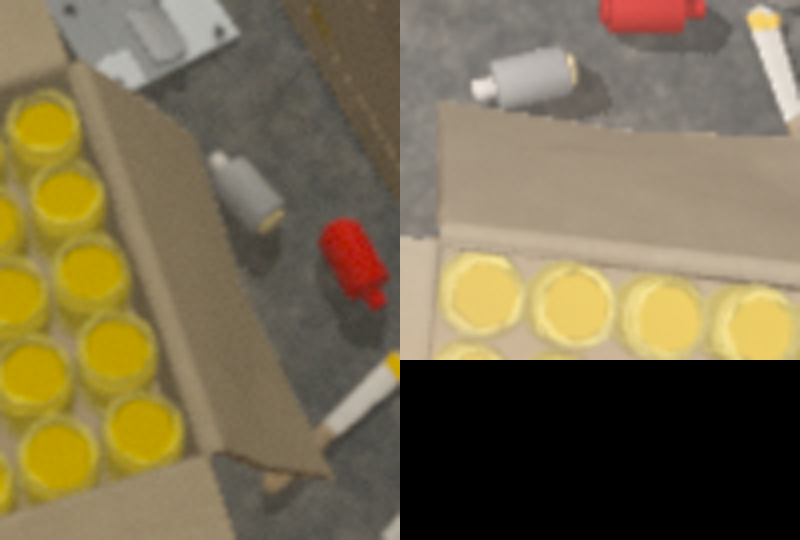

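The crop shows the front flap sloping from its hinge, scene (299,216) / top (345,234), to its outer corner, scene (327,232) / top (345,200). I'll triangulate both points.

Run:
```python
from h import *
a=load('top1'); b=load('scene1')
def tri(p,q):
    o1,w1=ray(a,*p); o2,w2=ray(b,*q); M=np.c_[w1,-w2]; s=np.linalg.lstsq(M,o2-o1,rcond=None)[0]
    x,y=o1+w1*s[0],o2+w2*s[1]; return ((x+y)/2).round(0),round(np.linalg.norm(x-y))
print('outer',tri((345,200.5),(327.5,232.5)),'hinge',tri((345,234.5),(298.8,216.2)),'jar edge +y',tri((262,228),(280,166)))
```

```text
outer (array([ 399., -183.,   43.]), 2) hinge (array([ 270., -168.,  266.]), 7) jar edge +y (array([297., 105., 221.]), 20)
```

>>> {"api": "servo_tool", "payload": {"plan": [[[0.02,-0.044,0,-8,0.085],[0.02,-0.044,0,-8,0.085],[0.02,-0.045,0,-8,0.085],[0.02,-0.045,0,-8,0.085],[0.02,-0.045,0,-8,0.085],[0.02,-0.045,0,-8,0.085],[0.02,-0.045,0,-8.5,0.085],[0.02,-0.045,0,0,0.085],[0.02,-0.045,0,0,0.085],[0.02,-0.045,0,0,0.085]]]}}

```text
time: 1.1
tool_pos: [411.4, 111.7, 303.7]
tcp_rot: [180.0, -0.0, 102.9]
ft_force: [1.4, 0.3, 0.2]
finger_gap: 84.8
grip_force: 0.0
```

The flap slopes down to z≈43 next to the mandrel, so its clearance matters. I'll go above the mandrel for a close look.

>>> {"api": "servo_tool", "payload": {"plan": [[[0.003,-0.048,0,0,0.085],[0.003,-0.048,0,0,0.085],[0.003,-0.048,0,0,0.085],[0.003,-0.048,0,0,0.085],[0.003,-0.048,0,0,0.085],[0.003,-0.048,0,0,0.085],[0.003,-0.048,0,0,0.085],[0,-0.04,0,0,0.085],[0,0,0,0,0.085]]]}}

```text
time: 2.0
tool_pos: [431.3, -266.6, 303.1]
tcp_rot: [-179.9, 0.0, 102.6]
ft_force: [-0.3, 1.1, -0.9]
finger_gap: 85.2
grip_force: 0.0
```

Run:
```python
from h import *
s=sense(); print(s['tool_pos'],s['tcp_rot'],s['joint_pos'])
d=snap('wrist','w1.png'); print(np.array(d['cam_to_world']).round(3).tolist(),d['fx'])
print(proj(d,(422,-264,24.5)),proj(d,(399,-183,43)))
```

```text
[ 431.25377668 -266.57019365  303.09920177] [-1.79913653e+02  2.51101686e-02  1.02623616e+02] [-3.74697567e+01 -7.00437174e+00  9.98655144e+01 -8.24453498e-02
  8.71749935e+01 -5.00892643e+01]
[[0.976, 0.211, 0.058, 415.464], [0.218, -0.938, -0.268, -196.504], [-0.002, 0.274, -0.962, 373.027], [0.0, 0.0, 0.0, 1.0]] 284.9578516302769
(np.float64(312.87567401646066), np.float64(177.18529711429272)) (np.float64(307.7057462128583), np.float64(104.90974932105759))
```

View pics/w1.png

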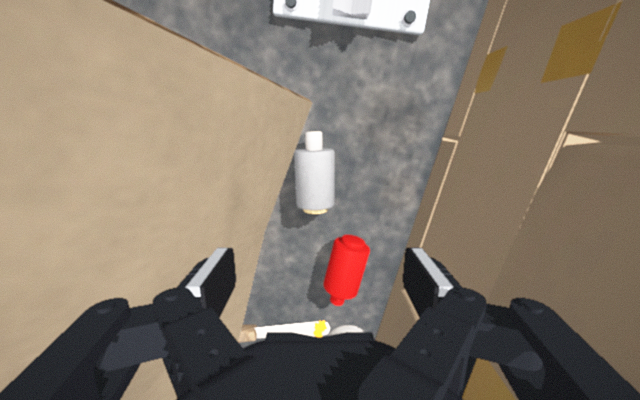

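The wrist view shows the flap corner at (312,101) with its edge running to (245,325). The mandrel body spans columns 296–335 and rows 150–207, with the shank tip at (314,133). I'll measure the gap between flap and mandrel.

Run:
```python
from h import *
d=load('w1'); f=d['frame'].astype(int)
g=f[120:225,270:350]; sat=g.max(2)-g.min(2); m=((g.mean(2)>125)&(sat<25)).astype('uint8')
n,l,st,c=cv2.connectedComponentsWithStats(m); i=1+np.argmax(st[1:,4]); print(st[i],c[i]+[270,120])
ys,xs=np.where(l==i)
for y in (20,30,40,50,60,70,80,85): 
    q=xs[ys==y]; print(y+120,(q.min()+270,q.max()+270) if len(q) else None)
sh=onz(d,314.5,132,34); print('shank tip top',sh)
a=onz(d,315,150,30);b=onz(d,315.5,208,30); print('body ends ~',a,b)
e=[onz(d,*p,43)[:2] for p in((312,101),(245,325))]; t=(e[1]-e[0])/np.linalg.norm(e[1]-e[0]); print('edge',e)
for u,v in((296,155),(296,178),(297,205)):
    p=onz(d,u,v,24.5)[:2]; w=p-e[0]; print('side',p, 'dist to edge',t[0]*w[1]-t[1]*w[0])
```

```text
[  23    0   57  105 4018] [320.7618218  168.76978596]
140 (np.int64(299), np.int64(349))
150 (np.int64(295), np.int64(349))
160 (np.int64(295), np.int64(338))
170 (np.int64(295), np.int64(344))
180 (np.int64(296), np.int64(346))
190 (np.int64(296), np.int64(334))
200 (np.int64(297), np.int64(339))
205 (np.int64(297), np.int64(349))
shank tip top [ 412.3846962  -209.95505543   34.        ]
body ends ~ [ 417.38558882 -230.31300818   30.        ] [ 433.49282826 -300.68423234   30.        ]
edge [array([ 402.74211454, -178.01001983]), array([ 374.4526355, -482.2109744])]
side [ 396.17990136 -241.76431601] dist to edge -0.6305962647132866
side [ 401.76269644 -269.58965622] dist to edge 7.504742274313364
side [ 409.89041611 -303.61410974] dist to edge 18.748087785631277
```

The gap beside the mandrel is only 0–19 mm, and a finger is about 14.5 mm thick, so the left finger won't fit. First I'll roll the mandrel about 20 mm away from the flap, pressing lightly on top with closed fingertips.

>>> {"api": "servo_tool", "payload": {"plan": [[[-0.005,0,-0.04,0,0],[-0.005,0,-0.04,0,0],[-0.005,-0.001,-0.04,0,0],[0,0,-0.035,0,0],[0,0,-0.02,0,0],[0,0,-0.001,0,0],[0,0,-0.001,0,0]]]}}

```text
time: 2.75
tool_pos: [417.4, -262.6, 127.2]
tcp_rot: [-180.0, -0.0, 102.9]
ft_force: [1.0, 0.2, -0.0]
finger_gap: -0.0
grip_force: 0.0
```

>>> {"api": "servo_tool", "payload": {"plan": [[[0,0,-0.002,0,0],[0,0,-0.001,0,0],[0,0,-0.001,0,0],[0,0,0,0,0]]]}}

```text
time: 3.15
tool_pos: [417.5, -263.6, 123.4]
tcp_rot: [180.0, 0.0, 102.9]
ft_force: [0.2, -0.0, 2.3]
finger_gap: 0.0
grip_force: 0.0
```

>>> {"api": "servo_tool", "payload": {"plan": [[[0,0,-0.001,0,0],[0,0,0,0,0]]]}}

```text
time: 3.35
tool_pos: [417.2, -263.4, 121.9]
tcp_rot: [180.0, 0.0, 102.9]
ft_force: [0.0, 0.1, -1.0]
finger_gap: -0.2
grip_force: 0.0
```

>>> {"api": "servo_tool", "payload": {"plan": [[[0,0,-0.001,0,0],[0,0,-0.001,0,0],[0,0,0,0,0]]]}}

```text
time: 3.65
tool_pos: [418.1, -263.4, 121.4]
tcp_rot: [179.9, 0.0, 102.9]
ft_force: [-2.2, 4.6, 11.7]
finger_gap: -0.0
grip_force: 6.0
```

Contact at 12 N. Now I'll roll it.

>>> {"api": "servo_tool", "payload": {"plan": [[[0.006,0.0013,0,0,0],[0.006,0.0013,0,0,0],[0.006,0.0013,0,0,0],[0.006,0.0013,0,0,0],[0.006,0.0013,0,0,0],[0.005,0.001,0,0,0],[0,0,0,0,0]]]}}

```text
time: 4.35
tool_pos: [453.3, -255.3, 120.7]
tcp_rot: [179.9, -0.0, 102.9]
ft_force: [-0.6, 5.7, 7.6]
finger_gap: 0.3
grip_force: 4.3
```

```bash
cat > m.py <<'E'
from h import *
def mand(d,box):
    x0,y0,x1,y1=box; f=d['frame'][y0:y1,x0:x1]; h=cv2.cvtColor(f,cv2.COLOR_BGR2HSV)
    m=((h[...,2]>135)&(h[...,1]<40)).astype('uint8')
    m=cv2.morphologyEx(m,cv2.MORPH_OPEN,np.ones((3,3)))
    n,l,st,c=cv2.connectedComponentsWithStats(m); o=[]
    for i in range(1,n):
        if st[i,4]>40: o.append((st[i].tolist(),(c[i]+[x0,y0]).round(1).tolist()))
    return o
E
python3 - <<'E'
from m import *
d=snap('wrist','w2.png'); print(sense()['ft_force'], sense()['tool_pos'])
d2=snap('top','t2.png'); print(mand(d2,(335,180,400,215)))
print(mand(load('top1'),(335,180,400,215)))
E
```

```text
[-0.86091157  5.1585529   8.49542797] [ 453.10228547 -255.32650596  120.67507762]
[([0, 0, 21, 35, 424], [342.6, 196.4]), ([35, 0, 30, 35, 429], [384.4, 193.7]), ([16, 5, 14, 12, 114], [357.7, 191.3])]
[([8, 3, 7, 9, 44], [346.6, 186.6]), ([17, 6, 26, 16, 281], [365.3, 194.0]), ([2, 20, 7, 15, 87], [340.5, 207.3])]
```

View pics/w2.png

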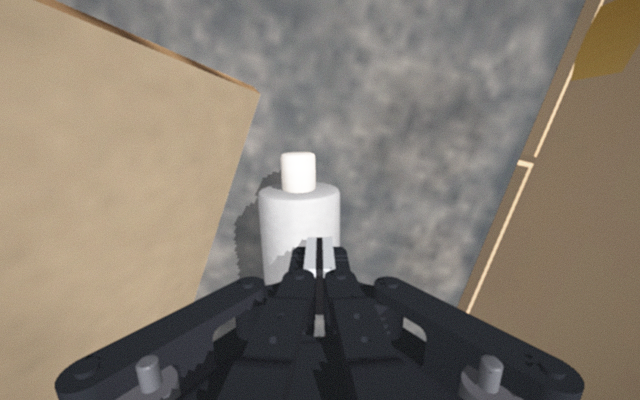

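It rolled straight. The body now spans columns 260–340 with the shank at 281–315 (tip at row 153), and the flap edge is at about column 218 beside it, so the gap is wide enough.

Run:
```python
from m import *
d=load('w2')
p1=onz(d,300,245,24.5);p0=onz(d,298.3,178,24.5); t=p0-p1; t/=np.linalg.norm(t); print(p0,p1,np.degrees(np.arctan2(t[1],t[0])))
tip=onz(d,298,154,34.5); sh=onz(d,300,187,44); print('tip(49)',tip,'shoulder(28)',sh)
print('origin est', (tip-49*t)[:2],(sh-28*t)[:2])
print('flap edge', onz(d,260,93,43),onz(d,200,290,43))
```

```text
[ 432.36838251 -219.73559126   24.5       ] [ 442.20322645 -261.67959579   24.5       ] 103.19607222142956
tip(49) [ 429.78415636 -204.73565831   34.5       ] shoulder(28) [ 434.76285574 -220.22585299   44.        ]
origin est [ 440.97007863 -252.44179149] [ 441.15481133 -247.48650052]
flap edge [ 406.19198113 -179.01432682   43.        ] [ 390.00314083 -294.59478181   43.        ]
```

>>> {"api": "servo_tool", "payload": {"plan": [[[0,0,0.03,0,0],[0,0,0.02,0,0.058],[-0.007,-0.005,0,0.5,0.058],[0,0,0,0,0.058],[0,0,0,0,0.058],[0,0,0,0,0.058]]]}}

```text
time: 5.05
tool_pos: [444.6, -260.5, 168.6]
tcp_rot: [-179.9, -0.1, 103.4]
ft_force: [-1.0, -0.5, -0.8]
finger_gap: 57.7
grip_force: 0.0
```

Run:
```python
from m import *
d=snap('wrist','w3.png'); s=sense(); print(s['tool_pos'],s['tcp_rot'],s['finger_gap'])
f=d['frame']; h=cv2.cvtColor(f,cv2.COLOR_BGR2HSV)
for v in range(130,270,10):
    r=(h[v,:,2]>140)&(h[v,:,1]<30); x=np.where(r[200:420])[0]+200; 
    print(v,(x.min(),x.max(),len(x)) if len(x) else None)
print(proj(d,(441,-251,24.5)),proj(d,(430,-203,24.5)))
```

```text
[ 444.7171675  -260.49621414  168.71930795] [-1.79929129e+02 -8.92427191e-02  1.03372657e+02] 57.909974886042306
130 (np.int64(277), np.int64(377), 77)
140 (np.int64(273), np.int64(412), 51)
150 (np.int64(278), np.int64(419), 83)
160 (np.int64(300), np.int64(419), 62)
170 (np.int64(262), np.int64(409), 75)
180 (np.int64(271), np.int64(410), 86)
190 (np.int64(255), np.int64(419), 83)
200 (np.int64(284), np.int64(419), 93)
210 (np.int64(284), np.int64(419), 85)
220 (np.int64(245), np.int64(419), 99)
230 (np.int64(241), np.int64(345), 77)
240 (np.int64(238), np.int64(419), 100)
250 (np.int64(234), np.int64(395), 86)
260 (np.int64(238), np.int64(419), 82)
(np.float64(318.01996842091086), np.float64(203.3427872070375)) (np.float64(318.4762067979389), np.float64(138.95632517927976))
```

>>> {"api": "servo_tool", "payload": {"plan": [[[-0.0015,0,-0.03,0,0.06],[0,0,-0.025,0,0.06],[0,0,-0.02,0,0.06],[0,0,-0.01,0,0.06],[0,0,0,0,0.06]]]}}

```text
time: 5.6
tool_pos: [442.6, -260.0, 82.9]
tcp_rot: [-179.9, -0.2, 103.4]
ft_force: [0.1, 0.6, 0.0]
finger_gap: 60.0
grip_force: 0.0
```

>>> {"api": "servo_tool", "payload": {"plan": [[[0,0,-0.005,0,0.06],[0,0,0,0,0.03],[0,0,0,0,0.03],[0,0,0,0,0.03],[0,0,0,0,0.03]]], "force": 50}}

```text
time: 6.1
tool_pos: [444.1, -261.3, 80.6]
tcp_rot: [180.0, 0.1, 103.4]
ft_force: [-0.6, -0.0, 2.3]
finger_gap: 47.8
grip_force: 52.5
```

>>> {"api": "servo_tool", "payload": {"plan": [[[0,0,0.02,0,0.03],[0,0,0.04,0,0.03],[0,0,0.04,0,0.03],[-0.004,0.03,0,-4,0.03],[-0.005,0.04,0,-3.6,0.03],[-0.005,0.04,0,0,0.03],[-0.005,0.03,0,0,0.03],[0,0,0,0,0.03],[0,0,0,0,0.03]]]}}

```text
time: 7.0
tool_pos: [424.3, -120.1, 179.3]
tcp_rot: [-180.0, -0.0, 95.9]
ft_force: [0.4, -0.8, -6.4]
finger_gap: 47.6
grip_force: 54.3
```

Run:
```python
from m import *
s=sense(); print(s['tool_pos'],s['tcp_rot'],s['finger_gap'],s['ft_force'],s['joint_pos'])
d=snap('wrist','w4.png')
for n,p in(('hub',(405,75.2,152)),('stop',(411,15.4,52)),('knob',(386,172,174))): print(n,proj(d,p))
```

```text
[ 424.28573086 -120.06702876  179.33518296] [-1.79958981e+02 -1.60990166e-02  9.58924175e+01] 47.57168431898298 [ 0.44964953 -0.82695122 -6.36157775] [-2.24651009e+01 -1.23023708e+01  1.17795699e+02 -5.51500843e-03
  7.45504153e+01 -2.83560530e+01]
hub (np.float64(325.709432897124), np.float64(-498.46522325772924))
stop (np.float64(321.2890928558002), np.float64(10.172066335654762))
knob (np.float64(130.6107932214601), np.float64(-5609.583259575198))
```

View pics/w4.png

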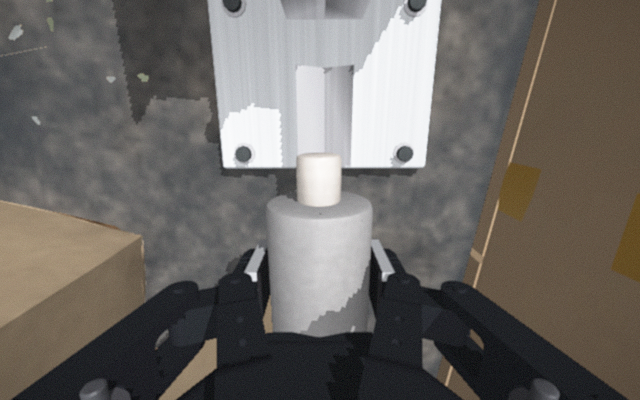

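The wrist view shows the mandrel held with its shank tip at (319,155). The base's near corners are at (223,167) and (426,167), and the bolts are at (243,153), (405,153), (233,5) and (416,5). The vee rest spans columns 297–353. I'll work out the stand frame from these.

Run:
```python
from m import *
d=load('w4'); f=d['frame']; h=cv2.cvtColor(f,cv2.COLOR_BGR2HSV)
P=lambda u,v,z=10:onz(d,u,v,z)[:2]
c1,c2=P(223,167),P(426,167); print('corners',c1,c2,np.linalg.norm(c2-c1))
A=lambda a,b:np.degrees(np.arctan2(*(b-a)[::-1]))
print('x-axis ang',A(c1,c2),'near bolts',A(P(243,153,14),P(405,153,14)),'far',A(P(233,5,14),P(416,5,14)))
b=[P(243,153,14),P(405,153,14),P(233,5,14),P(416,5,14)]
print('y-axis', A(b[0],b[2]),A(b[1],b[3]), 'mids',(b[0]+b[1])/2,(b[2]+b[3])/2)
m=((c1+c2)/2); print('mid edge',m)
# dark bolts refined
g=(h[:,:,2]<70).astype('uint8'); n,l,st,c=cv2.connectedComponentsWithStats(g)
for i in range(1,n):
    if 60<st[i,4]<500 and st[i,1]<165 and 215<c[i][0]<440: print(st[i],c[i])
# held axis
t=np.array([np.cos(np.radians(95.9)),np.sin(np.radians(95.9))])
for u,v,z,k in((319.5,154,125+0,49),): print('tip',onz(d,u,v,135),)
print('shank axis',onz(d,319.5,180,125),'body',onz(d,319.8,230,125))
```

```text
corners [339.38584013 -94.26825498] [509.73669335 -76.68911929] 171.25547934452294
x-axis ang 5.8917093388998545 near bolts 5.887828169393692 far 5.85234355909061
y-axis 95.60389001210494 96.31414359417964 mids [422.79552677 -73.46158008] [411.86999904  31.21040032]
mid edge [424.56126674 -85.47868714]
[223   0  18  12 155] [232.33548387   4.6516129 ]
[209 131  12  26  89] [215.94382022 140.60674157]
tip [417.82759867 -61.34194318 135.        ]
shank axis [419.12259095 -73.82895857 125.        ] body [421.70440554 -97.42309633 125.        ]
```

Run:
```python
from m import *
d=load('w4')
a,b=onz(d,297,66,35.3)[:2],onz(d,353,66,35.3)[:2]; print(a,b,np.linalg.norm(b-a)); m=(a+b)/2
t=np.array([-.1028,.9947]); n=np.array([.9947,.1028])
O=m+95*t; print('origin via vee far end',O); 
e=np.array([424.56,-85.48]); print('edge y',(e-O)@t,(e-O)@n)
for k in((422.8,-73.46),(411.87,31.2)): print((np.array(k)-O)@n,(np.array(k)-O)@t)
tcp=np.array([424.3,-120.1]); print('tcp',(tcp-O)@n,(tcp-O)@t)
for z in(115,120,125,130):
    tip=onz(d,319.5,155,z+10)[:2]; ax=onz(d,319.6,200,z)[:2]; print(z,'tip',(tip-O)@n,(tip-O)@t,'ax',(ax-O)@n)
sh=onz(d,319,196,125+24.5)[:2]; print('shoulder',(sh-O)@t,(sh-O)@n)
w=np.array([405,75.2]); print('hub top',(w-O)@n,(w-O)@t)
# block far: row 18?
```

```text
[397.42602852 -14.18120741] [435.72254228 -10.2467155 ] 38.49809336386321
origin via vee far end [406.8082854   82.28253855]
edge y -168.69827335130043 0.41164154545548826
-0.10337445454449856 -156.5610513513004
-0.21639745454450843 -51.33214535130039
tcp -3.4059164545444993 -203.1080593513004
115 tip -3.800460044474379 -145.53144837751458 ax -3.745914499014569
120 tip -3.802050729114452 -144.961379703333 ax -3.74941710891469
125 tip -3.8036414137545282 -144.39131102915144 ax -3.752919718814816
130 tip -3.8052320983946615 -143.82124235496988 ax -3.756422328714935
shoulder -157.47791929868842 -3.9876134670984964
hub top -2.526786454544513 -6.859109351300388
```

>>> {"api": "servo_tool", "payload": {"plan": [[[-0.002,0.036,0,0,0.03],[-0.0018,0.035,0,0,0.03],[0,0,-0.03,0,0.03],[0,0,-0.025,0,0.03],[0,0,-0.006,0,0.03],[0,0,-0.003,0,0.03],[0,0,0,0,0.03]]]}}

```text
time: 7.75
tool_pos: [421.4, -50.6, 116.5]
tcp_rot: [180.0, 0.0, 95.7]
ft_force: [0.0, 0.2, -5.9]
finger_gap: 47.8
grip_force: 54.3
```

Run:
```python
from m import *
s=sense(); print(s['tool_pos'],s['tcp_rot'],s['ft_force'])
d=snap('wrist','w5.png')
```

```text
[421.41641188 -50.57983218 116.47298792] [1.79976144e+02 1.04799257e-02 9.57241864e+01] [ 0.01221725  0.17996261 -5.91553057]
```

View pics/w5.png

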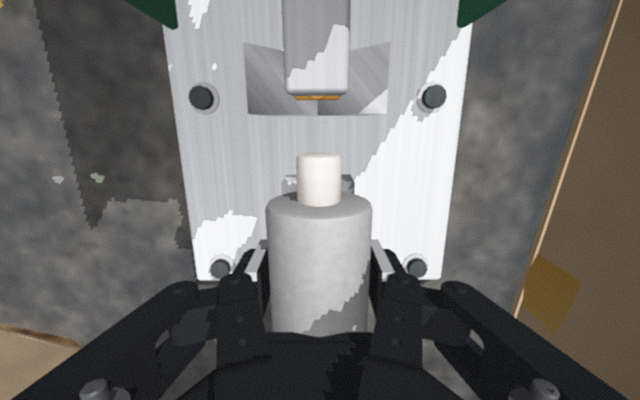

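The wrist view shows the block's front top edge at row 114, columns 247–388. The strap nose with the brass pad is at (317,97), and the shank is aligned at columns 297–342.

Run:
```python
from m import *
d=load('w5')
t=np.array([-.1028,.9947]); n=np.array([.9947,.1028])
a,b=onz(d,247,114,66)[:2],onz(d,388,114,66)[:2]; print(np.linalg.norm(b-a), np.degrees(np.arctan2(*(b-a)[::-1])))
O=(a+b)/2+60*t; print('O',O)
q=onz(d,317,114,66)
tcp=np.array([421.4,-50.6]); print('tcp',(tcp-O)@n,(tcp-O)@t)
z=116.5-56; tip=onz(d,319.5,153.5,z+10)[:2]; ax=onz(d,319.6,200,z)[:2]; ax2=onz(d,320,290,z)[:2]; print('tip',(tip-O)@n,(tip-O)@t,'ax',(ax-O)@n,(ax2-O)@n)
sh=onz(d,319,195,z+24.5)[:2]; print('shoulder',(sh-O)@t)
```

```text
56.94047416050628 5.710115916454984
O [406.66312739  83.02536864]
tcp 0.9220792935864033 -134.43210469029515
tip 0.7600998357519648 -75.3288714747055 ax 0.7567549713389035 0.8294821603697375
shoulder -88.86614839598407
```

>>> {"api": "servo_tool", "payload": {"plan": [[[-0.0007,0,-0.004,0,0.03],[0,0,-0.002,0,0.03],[0,0,-0.001,0,0.03],[0,0,0,0,0.03]]]}}

```text
time: 8.2
tool_pos: [420.2, -49.9, 108.9]
tcp_rot: [-180.0, -0.0, 95.8]
ft_force: [0.4, -0.4, -5.6]
finger_gap: 47.7
grip_force: 54.5
```

>>> {"api": "servo_tool", "payload": {"plan": [[[0,0,-0.001,0,0.03],[0,0,-0.001,0,0.03],[0,0,0,0,0.03]]]}}

```text
time: 8.5
tool_pos: [420.7, -49.9, 108.0]
tcp_rot: [180.0, 0.0, 95.8]
ft_force: [-4.0, 1.2, 6.4]
finger_gap: 47.7
grip_force: 55.9
```

>>> {"api": "servo_tool", "payload": {"plan": [[[0,0,0,0,0.07],[0,0,0,0,0.07],[0,0,0,0,0.07],[0,0,0.04,0,0.07],[0,0,0.04,0,0.07],[0.005,-0.045,0,0,0],[0.004,-0.04,0,0,0],[0,0,0,0,0]]]}}

```text
time: 9.3
tool_pos: [430.0, -138.7, 188.1]
tcp_rot: [179.9, 0.2, 95.6]
ft_force: [0.0, 0.1, 0.1]
finger_gap: 26.5
grip_force: 0.0
```

Run:
```python
from m import *
s=sense(); p=np.array(s['tool_pos']); print(p,s['finger_gap'])
O=np.array([406.7,82.7]);t=np.array([-.1028,.9947]); n=np.array([.9947,.1028])
print((p[:2]-O)@n,(p[:2]-O)@t)
d=snap('wrist','w6.png'); cv2.imwrite('pics/w6c.png',d['frame'])
```

```text
[ 430.02183088 -138.74477562  188.09329741] 26.532688694886197
0.4337022416891223 -222.668602519128
```

View pics/w6.png

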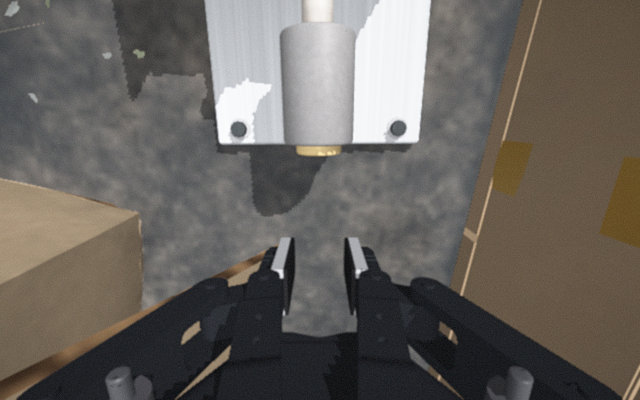

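The mandrel rests straight in the vee, with its body at columns 281–355 and its boss at (319,153). I'll push it home from behind with closed fingers.

>>> {"api": "servo_tool", "payload": {"plan": [[[0,0,-0.035,0,0],[0,0,-0.038,0,0],[-0.0024,0.02,0,0,0],[-0.002,0.015,0,0,0],[-0.0005,0.005,0,0,0],[-0.0005,0.005,0,0,0],[-0.0005,0.005,0,0,0],[-0.0005,0.005,0,0,0],[0,0,0,0,0]]]}}

```text
time: 10.25
tool_pos: [425.8, -84.1, 116.6]
tcp_rot: [179.6, 0.6, 95.8]
ft_force: [4.6, -26.5, -1.3]
finger_gap: -0.2
grip_force: 13.4
```

```bash
cat > st.py <<'E'
from h import *
O=np.array([406.7,82.7]);t=np.array([-.1028,.9947]); n=np.array([.9947,.1028])
s=sense(); p=np.array(s['tool_pos']); f=np.array(s['ft_force']); v=p[:2]-O
print('stand x,y',(v@n).round(1),(v@t).round(1),'z',p[2].round(1),'F x,y,z',(f[:2]@n).round(1),(f[:2]@t).round(1),f[2].round(1),'gap',s['finger_gap'],'lever deg',np.degrees(np.arctan2(v@n,v@t)).round(2),'t',s['time'])
a=np.arctan2(v@n,v@t); T=np.array([np.cos(a),-np.sin(a)]); print('tangential F',(np.array([f[:2]@n,f[:2]@t])@T).round(2),'R',np.linalg.norm(v).round(1))
E
python3 st.py
```

```text
stand x,y 1.8 -167.9 z 116.6 F x,y,z 1.9 -26.8 -1.3 gap -0.15447341063853584 lever deg 179.38 t 10.25
tangential F -1.6 R 167.9
```

Run:
```python
from st import *
d=snap('wrist','w7.png'); f=d['frame']; 
W=lambda x,y,z:(*(O+x*n+y*t),z)
for y in(-93,-80,-70,-60): print(y,'shoulder top',np.round(proj(d,W(0,y,76.5)),1),'tip top',np.round(proj(d,W(0,y+21,62)),1))
print('block edge',proj(d,W(-28,-60,66)),proj(d,W(28,-60,66)),'strap',proj(d,W(0,-56,84)))
g=cv2.cvtColor(f,cv2.COLOR_BGR2GRAY)
u=int(proj(d,W(0,-80,76))[0]); print(u)
print([(v,int(g[v,u-3:u+4].mean())) for v in range(0,250,4)])
```

```text
stand x,y 1.8 -167.9 z 116.6 F x,y,z 1.9 -26.8 -1.3 gap -0.15447341063853584 lever deg 179.38 t 10.25
tangential F -1.6 R 167.9
-93 shoulder top [314.5 110.7] tip top [314.5  55.5]
-80 shoulder top [314.3  72. ] tip top [314.3  17.7]
-70 shoulder top [314.1  40.2] tip top [314.1 -13.2]
-60 shoulder top [313.9   6.5] tip top [313.9 -45.7]
block edge (np.float64(237.93524124290644), np.float64(17.16130062191067)) (np.float64(390.23173567074906), np.float64(17.138787068527165)) strap (np.float64(313.48625794253985), np.float64(-17.993188480777633))
314
[(0, 131), (4, 135), (8, 132), (12, 130), (16, 164), (20, 173), (24, 172), (28, 178), (32, 184), (36, 184), (40, 182), (44, 188), (48, 241), (52, 241), (56, 241), (60, 240), (64, 232), (68, 211), (72, 207), (76, 205), (80, 210), (84, 207), (88, 207), (92, 206), (96, 205), (100, 206), (104, 208), (108, 206), (112, 203), (116, 200), (120, 200), (124, 204), (128, 203), (132, 203), (136, 201), (140, 199), (144, 199), (148, 201), (152, 197), (156, 193), (160, 191), (164, 193), (168, 194), (172, 191), (176, 190), (180, 190), (184, 188), (188, 188), (192, 189), (196, 189), (200, 188), (204, 188), (208, 188), (212, 190), (216, 186), (220, 183), (224, 184), (228, 182), (232, 180), (236, 181), (240, 177), (244, 172), (248, 185)]
```

>>> {"api": "servo_tool", "payload": {"plan": [[[-0.0015,-0.004,0,0,0],[0,0.0015,0,0,0],[0,0.001,0,0,0],[0,0.001,0,0,0]]]}}

```text
time: 10.7
tool_pos: [423.7, -84.7, 116.2]
tcp_rot: [179.7, 0.6, 95.8]
ft_force: [3.2, -28.8, -2.1]
finger_gap: 0.2
grip_force: 14.5
```

```bash
python3 st.py
```

```text
stand x,y -0.3 -168.3 z 116.2 F x,y,z 0.2 -29.0 -2.1 gap 0.21508059894366952 lever deg -179.9 t 10.7
tangential F -0.23 R 168.3
```

It stops hard with the shank tip right at the block face, so it is probably catching the vee by a fraction of a millimetre. I'll regrip at mid-body, lift about 1.5 mm and slide it in held.

>>> {"api": "servo_tool", "payload": {"plan": [[[0.0005,-0.008,0,0,0],[0,0,0.04,0,0.07],[0,0,0.035,0,0.07],[-0.003,0.03,0,0,0.07],[-0.0025,0.026,0,0,0.07],[0,0,0,0,0.07],[0,0,-0.04,0,0.07],[0,0,-0.035,0,0.07],[0,0,-0.008,0,0.07],[0,0,0,0,0.07]]]}}

```text
time: 11.7
tool_pos: [415.2, -32.4, 104.8]
tcp_rot: [-179.8, -0.1, 95.8]
ft_force: [0.5, 0.3, 0.8]
finger_gap: 70.0
grip_force: 0.0
```

```bash
python3 st.py
```

```text
stand x,y -3.4 -115.4 z 104.8 F x,y,z 0.6 0.2 0.8 gap 70.04389413812486 lever deg -178.31 t 11.7
tangential F -0.55 R 115.4
```

>>> {"api": "servo_tool", "payload": {"plan": [[[0.0034,0.0003,0.002,0,0.07],[0,0,0,0,0.03],[0,0,0,0,0.03],[0,0,0,0,0.03],[0,0,0,0,0.03],[0,0,0,0,0.03]]], "force": 40}}

```text
time: 12.3
tool_pos: [419.3, -32.6, 109.6]
tcp_rot: [-179.9, 0.0, 95.8]
ft_force: [-12.7, -2.6, 15.8]
finger_gap: 47.9
grip_force: 41.0
```

```bash
python3 st.py
```

```text
stand x,y 0.6 -116.0 z 109.6 F x,y,z -12.9 -1.3 15.8 gap 47.90426786161557 lever deg 179.69 t 12.3
tangential F 12.89 R 116.0
```

>>> {"api": "servo_tool", "payload": {"plan": [[[-0.0004,0,0.001,0,0.03],[0,0,0.001,0,0.03],[0,0,0,0,0.03]]]}}

```text
time: 12.6
tool_pos: [419.5, -32.1, 110.2]
tcp_rot: [180.0, 0.0, 95.8]
ft_force: [-0.2, 0.1, -5.8]
finger_gap: 48.1
grip_force: 42.1
```

```bash
python3 st.py
```

```text
stand x,y 1.0 -115.5 z 110.2 F x,y,z -0.2 0.1 -5.8 gap 48.12133390083775 lever deg 179.53 t 12.6
tangential F 0.16 R 115.5
```

>>> {"api": "servo_tool", "payload": {"plan": [[[-0.0003,0.003,0,0,0.03],[-0.0003,0.003,0,0,0.03],[0,0,0,0,0.03]]]}}

```text
time: 12.9
tool_pos: [418.6, -25.7, 109.9]
tcp_rot: [-180.0, -0.0, 95.8]
ft_force: [-3.0, -0.3, -2.1]
finger_gap: 48.0
grip_force: 42.3
```

```bash
python3 st.py
```

```text
stand x,y 0.7 -109.0 z 109.9 F x,y,z -3.0 0.0 -2.1 gap 47.965870426978974 lever deg 179.65 t 12.9
tangential F 2.97 R 109.0
```

>>> {"api": "servo_tool", "payload": {"plan": [[[-0.0007,0.002,0.0003,0,0.03],[-0.0003,0.003,0,0,0.03],[0,0,0,0,0.03]]]}}

```text
time: 13.2
tool_pos: [417.7, -20.6, 110.1]
tcp_rot: [180.0, -0.0, 95.8]
ft_force: [0.3, 0.4, -5.5]
finger_gap: 47.8
grip_force: 42.1
```

```bash
python3 st.py
```

```text
stand x,y 0.3 -103.9 z 110.1 F x,y,z 0.3 0.3 -5.5 gap 47.77244057724922 lever deg 179.84 t 13.2
tangential F -0.35 R 103.9
```

Free again, so I'll keep going.

>>> {"api": "servo_tool", "payload": {"plan": [[[-0.0003,0.003,0,0,0.03],[-0.0002,0.002,0,0,0.03],[0,0,0,0,0.03]]]}}

```text
time: 13.5
tool_pos: [417.2, -15.8, 110.1]
tcp_rot: [-180.0, -0.0, 95.8]
ft_force: [-0.7, 0.2, -5.7]
finger_gap: 48.0
grip_force: 42.1
```

```bash
python3 st.py
```

```text
stand x,y 0.3 -99.1 z 110.1 F x,y,z -0.6 0.2 -5.7 gap 47.95260916220867 lever deg 179.84 t 13.5
tangential F 0.64 R 99.1
```

>>> {"api": "servo_tool", "payload": {"plan": [[[-0.0002,0.0015,0,0,0.03],[-0.0001,0.001,0,0,0.03],[0,0,0,0,0.03]]]}}

```text
time: 13.8
tool_pos: [416.9, -13.5, 110.2]
tcp_rot: [-180.0, -0.0, 95.8]
ft_force: [0.7, -0.4, -6.1]
finger_gap: 47.8
grip_force: 42.1
```

```bash
python3 st.py
```

```text
stand x,y 0.3 -96.8 z 110.2 F x,y,z 0.7 -0.4 -6.1 gap 47.783262913436495 lever deg 179.84 t 13.8
tangential F -0.68 R 96.8
```

>>> {"api": "servo_tool", "payload": {"plan": [[[-0.0001,0.001,0,0,0.03],[-0.0001,0.001,0,0,0.03],[0,0,0,0,0.03]]]}}

```text
time: 14.1
tool_pos: [416.8, -11.9, 110.2]
tcp_rot: [180.0, 0.0, 95.8]
ft_force: [0.0, -2.9, -6.6]
finger_gap: 48.0
grip_force: 42.1
```

```bash
python3 st.py
```

```text
stand x,y 0.3 -95.1 z 110.2 F x,y,z -0.3 -2.9 -6.6 gap 47.98978078969427 lever deg 179.82 t 14.1
tangential F 0.28 R 95.1
```

Contact with the stop face. I'll lower it onto the vees, then press on a little.

>>> {"api": "servo_tool", "payload": {"plan": [[[0,0,-0.001,0,0.03],[0,0,-0.001,0,0.03],[0,0.0005,0,0,0.03],[0,0,0,0,0.03]]]}}

```text
time: 14.5
tool_pos: [417.0, -11.8, 109.7]
tcp_rot: [-180.0, 0.1, 95.8]
ft_force: [-9.9, -5.3, 13.4]
finger_gap: 47.9
grip_force: 43.9
```

```bash
python3 st.py
```

```text
stand x,y 0.5 -95.1 z 109.7 F x,y,z -10.4 -4.2 13.4 gap 47.94214530268542 lever deg 179.67 t 14.5
tangential F 10.39 R 95.1
```

>>> {"api": "servo_tool", "payload": {"plan": [[[0,0,0,0,0.07],[0,0,0,0,0.07],[0,0,0,0,0.07],[0,0,0.04,0,0.07],[0,0,0.04,0,0.07],[0.0035,-0.035,0,0,0],[0.0033,-0.032,0,0,0],[0,0,0,0,0],[0,0,0,0,0]]]}}

```text
time: 15.4
tool_pos: [423.5, -78.4, 188.1]
tcp_rot: [180.0, -0.0, 95.7]
ft_force: [0.6, 0.7, 0.3]
finger_gap: 11.6
grip_force: 0.0
```

```bash
python3 st.py
```

```text
stand x,y 0.2 -161.9 z 188.1 F x,y,z 0.7 0.6 0.3 gap 11.62509328269489 lever deg 179.94 t 15.4
tangential F -0.68 R 161.9
```

>>> {"api": "servo_tool", "payload": {"plan": [[[0,0,-0.035,0,0],[0,0,-0.037,0,0],[-0.001,0.009,0,0,0],[-0.0004,0.004,0,0,0],[0,0,0,0,0]]]}}

```text
time: 15.9
tool_pos: [420.7, -66.3, 116.2]
tcp_rot: [-179.7, 0.3, 95.9]
ft_force: [-6.4, -17.5, -5.9]
finger_gap: 0.3
grip_force: 8.7
```

```bash
python3 st.py
```

```text
stand x,y -1.4 -149.6 z 116.2 F x,y,z -8.2 -16.8 -5.9 gap 0.3173051208358779 lever deg -179.45 t 15.9
tangential F 8.04 R 149.6
```

>>> {"api": "servo_tool", "payload": {"plan": [[[0.0012,-0.0005,0,0,0],[0,0.0005,0,0,0],[0,0.0005,0,0,0],[0,0,0,0,0]]]}}

```text
time: 16.3
tool_pos: [422.4, -66.5, 117.0]
tcp_rot: [-179.8, 0.3, 95.9]
ft_force: [-6.6, -20.4, -5.6]
finger_gap: -0.3
grip_force: 9.9
```

Run:
```python
from st import *
d=snap('wrist','w8.png'); f=d['frame']; W=lambda x,y,z:(*(O+x*n+y*t),z)
for y in(-63,-60): print(y,'shoulder top',np.round(proj(d,W(0,y,76.5)),1))
print('block edge',proj(d,W(-28,-60,66)),proj(d,W(28,-60,66)))
g=cv2.cvtColor(f,cv2.COLOR_BGR2GRAY); u=int(proj(d,W(0,-62,76))[0]); print(u,[(v,int(g[v,u-3:u+4].mean())) for v in range(0,110,3)])
print([(v,int(g[v,255:262].mean())) for v in range(0,110,3)])
e=load('w5');
```

```text
stand x,y 0.3 -150.0 z 117.0 F x,y,z -8.7 -19.7 -5.6 gap -0.3477470625934489 lever deg 179.89 t 16.3
tangential F 8.75 R 150.0
-63 shoulder top [319.9  75.6]
-60 shoulder top [319.9  66.4]
block edge (np.float64(247.91630285470768), np.float64(71.3233178842438)) (np.float64(392.02744074971116), np.float64(71.08190015700532))
319 [(0, 197), (3, 206), (6, 217), (9, 219), (12, 219), (15, 220), (18, 219), (21, 220), (24, 220), (27, 221), (30, 220), (33, 223), (36, 184), (39, 131), (42, 93), (45, 87), (48, 153), (51, 87), (54, 113), (57, 190), (60, 189), (63, 185), (66, 196), (69, 208), (72, 208), (75, 206), (78, 206), (81, 207), (84, 207), (87, 206), (90, 206), (93, 207), (96, 207), (99, 205), (102, 206), (105, 208), (108, 205)]
[(0, 145), (3, 146), (6, 147), (9, 151), (12, 153), (15, 149), (18, 150), (21, 149), (24, 144), (27, 140), (30, 137), (33, 133), (36, 132), (39, 129), (42, 126), (45, 125), (48, 124), (51, 124), (54, 123), (57, 118), (60, 114), (63, 109), (66, 109), (69, 103), (72, 104), (75, 122), (78, 170), (81, 187), (84, 187), (87, 188), (90, 189), (93, 187), (96, 188), (99, 190), (102, 190), (105, 191), (108, 190)]
```

The shoulder edge (row 67) lines up with the block face, and 20 N doesn't move it further, so it's home. Next, the lever.

>>> {"api": "servo_tool", "payload": {"plan": [[[0.0005,-0.006,0,0,0],[0,0,0.05,0,0],[0,0,0.05,0,0],[0,0,0.05,0,0],[-0.005,0.045,0.015,0,0.05],[-0.005,0.045,0.015,0,0.05],[-0.005,0.045,0,0,0.05],[-0.003,0.025,0,0,0.05],[0,0,0,0,0.05]]]}}

```text
time: 17.25
tool_pos: [405.1, 93.1, 298.1]
tcp_rot: [179.9, -0.1, 96.1]
ft_force: [-0.0, -0.4, -0.7]
finger_gap: 49.8
grip_force: 0.0
```

Run:
```python
from st import *
d=snap('wrist','w9.png'); f=d['frame']; W=lambda x,y,z:(*(O+x*n+y*t),z)
print('pred knob top',proj(d,(387.5,180,174.5)),'pred hub',proj(d,W(0,0,152)))
g=cv2.cvtColor(f,cv2.COLOR_BGR2GRAY)
u,v=map(int,proj(d,(387.5,180,174.5)))
m=(g<60).astype('uint8'); k,l,st,c=cv2.connectedComponentsWithStats(m)
for i in range(1,k):
    if st[i,4]>150: print(st[i],c[i].round(1))
cv2.imwrite('pics/w9m.png',f)
```

```text
stand x,y -0.5 10.5 z 298.1 F x,y,z -0.1 -0.4 -0.7 gap 49.78584610015141 lever deg -2.91 t 17.25
tangential F -0.08 R 10.5
pred knob top (np.float64(306.5149330730067), np.float64(94.28490717043022)) pred hub (np.float64(319.9964508954903), np.float64(226.96779198624372))
[169   0  49   7 191] [188.5   1.9]
[562   0  35  19 172] [579.9   5.7]
[ 492    0  148   75 2481] [583.8  32. ]
[528  12  22  22 228] [537.7  22.4]
[180  20  34  67 310] [191.5  44.1]
[291  77  31  36 797] [306.1  93.8]
[169 112  31  30 460] [184.6 128.6]
[ 77 223   8  58 164] [ 80.1 253.5]
[   12   241   616   159 44423] [322.4 347.7]
```

View pics/w9.png

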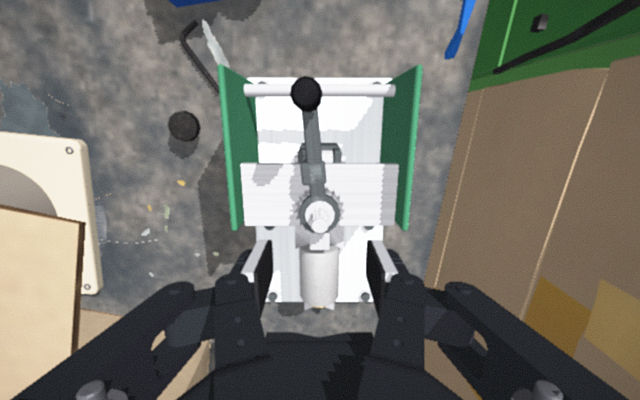

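The knob is at (306,94) as predicted, the spindle is at (320,213), and the mandrel is seated in front of the strap. I'll check the axis position.

Run:
```python
from st import *
d=load('w9'); f=d['frame'].astype('uint8'); g=cv2.cvtColor(f,cv2.COLOR_BGR2GRAY)
m=(g[195:240,300:340]>215).astype('uint8'); k,l,st,c=cv2.connectedComponentsWithStats(m)
for i in range(1,k):
    if st[i,4]>20: print(st[i],c[i]+[300,195])
for z in(152,): h=onz(d,320,213,z)[:2]
kn=onz(d,306,94.5,172)[:2]; print('hub',h,(h-O)@n,(h-O)@t,'knob',kn,(kn-O)@n,(kn-O)@t,'dist',np.linalg.norm(kn-h),np.linalg.norm(kn-O))
```

```text
stand x,y -0.4 9.0 z 297.8 F x,y,z -0.6 -0.4 0.4 gap 49.9091132848935 lever deg -2.55 t 17.3
tangential F -0.65 R 9.0
[  5   6  29  32 626] [320.07028754 215.45846645]
[20 38 10  7 44] [325.56818182 236.52272727]
hub [405.43745608  94.49945752] -0.0428682056110401 11.866709913634514 knob [387.06025007 180.03808922] -9.529303679803762 98.8411636388818 dist 87.49045212449526 99.29966460181687
```

>>> {"api": "servo_tool", "payload": {"plan": [[[-0.009,0.044,0,0,0.05],[-0.009,0.043,0,0,0.05],[0,0,0,0,0.05],[0,0,-0.03,0,0.05],[0,0,0,0,0.05]]]}}

```text
time: 17.8
tool_pos: [386.3, 175.5, 263.5]
tcp_rot: [-179.7, 0.1, 95.8]
ft_force: [-0.6, 0.0, -0.2]
finger_gap: 50.0
grip_force: 0.0
```

```bash
python3 st.py; python3 -c "
from h import *
print(np.array(sense()['tool_pos']))"
```

```text
stand x,y -10.7 94.4 z 263.5 F x,y,z -0.6 0.1 -0.2 gap 49.972894287810185 lever deg -6.48 t 17.8
tangential F -0.6 R 95.0
[386.31652428 175.53112324 263.49286724]
```

>>> {"api": "servo_tool", "payload": {"plan": [[[0.0008,0.0045,-0.02,0,0.05],[0,0,-0.025,0,0.05],[0,0,-0.009,0,0.05],[0,0,0,0,0.01],[0,0,0,0,0.01],[0,0,0,0,0.01],[0,0,0,0,0.01],[0,0,0,0,0.01]]], "force": 40}}

```text
time: 18.6
tool_pos: [389.4, 180.8, 213.5]
tcp_rot: [179.9, 0.0, 95.8]
ft_force: [0.3, -3.4, 5.6]
finger_gap: 20.6
grip_force: 40.1
```

```bash
python3 st.py
```

```text
stand x,y -7.1 99.4 z 213.5 F x,y,z -0.1 -3.4 5.6 gap 20.614484865515113 lever deg -4.11 t 18.6
tangential F -0.3 R 99.6
```

Run:
```python
import numpy as np
t=np.array([-.1028,.9947]); n=np.array([.9947,.1028])
th=np.arange(-0.57,0.64,0.1); p=np.array([99.6*(np.sin(a)*n+np.cos(a)*t) for a in th])
for a,b,q in zip(th,th[1:],np.diff(p,axis=0)): print(round(a,2),round(b,2),(q/1000).round(4).tolist())
```

```text
-0.57 -0.47 [0.0081, 0.0058]
-0.47 -0.37 [0.0086, 0.005]
-0.37 -0.27 [0.0091, 0.0041]
-0.27 -0.17 [0.0094, 0.0032]
-0.17 -0.07 [0.0097, 0.0022]
-0.07 0.03 [0.0099, 0.0012]
0.03 0.13 [0.01, 0.0002]
0.13 0.23 [0.0099, -0.0008]
0.23 0.33 [0.0098, -0.0018]
0.33 0.43 [0.0096, -0.0027]
0.43 0.53 [0.0093, -0.0037]
0.53 0.63 [0.0088, -0.0046]
```

>>> {"api": "servo_tool", "payload": {"plan": [[[0.0099,0.0012,0,0,0.01],[0.01,0.0002,0,0,0.01],[0.0099,-0.0008,0,0,0.01],[0.0098,-0.0018,0,0,0.01],[0,0,0,0,0.01]]]}}

```text
time: 19.1
tool_pos: [428.9, 179.8, 213.4]
tcp_rot: [180.0, -0.0, 95.8]
ft_force: [-5.6, -2.3, 10.3]
finger_gap: 20.5
grip_force: 40.6
```

```bash
python3 st.py
```

```text
stand x,y 32.0 94.3 z 213.4 F x,y,z -5.8 -1.7 10.3 gap 20.51434406795541 lever deg 18.76 t 19.1
tangential F -4.92 R 99.6
```

>>> {"api": "servo_tool", "payload": {"plan": [[[0.0096,-0.0027,0,0,0.01],[0.0093,-0.0037,0,0,0.01],[0.0088,-0.0046,0,0,0.01],[0,0,0,0,0.01]]]}}

```text
time: 19.5
tool_pos: [456.5, 169.0, 213.5]
tcp_rot: [180.0, -0.1, 95.8]
ft_force: [-5.5, 0.7, 9.7]
finger_gap: 20.7
grip_force: 40.6
```

```bash
python3 st.py
```

```text
stand x,y 58.4 80.8 z 213.5 F x,y,z -5.4 1.2 9.7 gap 20.66136455807225 lever deg 35.86 t 19.5
tangential F -5.11 R 99.7
```

>>> {"api": "servo_tool", "payload": {"plan": [[[-0.0088,0.0046,0,0,0.01],[-0.0093,0.0037,0,0,0.01],[-0.0096,0.0027,0,0,0.01],[-0.0098,0.0018,0,0,0.01],[-0.0099,0.0008,0,0,0.01],[-0.01,-0.0002,0,0,0.01],[-0.0099,-0.0012,0,0,0.01],[-0.0097,-0.0022,0,0,0.01],[-0.0094,-0.0032,0,0,0.01],[0,0,0,0,0.01]]]}}

```text
time: 20.5
tool_pos: [369.7, 175.2, 213.5]
tcp_rot: [179.8, 0.0, 95.8]
ft_force: [2.6, -3.8, 4.7]
finger_gap: 20.4
grip_force: 40.0
```

>>> {"api": "servo_tool", "payload": {"plan": [[[-0.0091,-0.0041,0,0,0.01],[-0.0086,-0.005,0,0,0.01],[-0.0081,-0.0058,0,0,0.01],[0,0,0,0,0.01]]]}}

```text
time: 20.9
tool_pos: [344.2, 160.4, 213.5]
tcp_rot: [179.8, -0.0, 95.8]
ft_force: [1.4, -2.9, 4.1]
finger_gap: 20.4
grip_force: 40.1
```

```bash
python3 st.py
```

```text
stand x,y -54.2 83.7 z 213.5 F x,y,z 1.1 -3.0 4.1 gap 20.394420835446294 lever deg -32.95 t 20.9
tangential F -0.73 R 99.7
```

>>> {"api": "servo_tool", "payload": {"plan": [[[0.0081,0.0058,0,0,0.01],[0.0086,0.005,0,0,0.01],[0.0091,0.0041,0,0,0.01],[0.0094,0.0032,0,0,0.01],[0.0097,0.0022,0,0,0.01],[0,0,0,0,0.01]]]}}

```text
time: 21.5
tool_pos: [389.4, 180.8, 213.3]
tcp_rot: [180.0, 0.0, 95.8]
ft_force: [-3.7, -4.6, 11.1]
finger_gap: 20.5
grip_force: 40.9
```

```bash
python3 st.py
```

```text
stand x,y -7.1 99.4 z 213.3 F x,y,z -4.2 -4.2 11.1 gap 20.460741997305753 lever deg -4.11 t 21.5
tangential F -4.45 R 99.6
```

>>> {"api": "servo_tool", "payload": {"plan": [[[0.0099,0.0012,0,0,0.01],[0.01,0.0002,0,0,0.01],[0.0099,-0.0008,0,0,0.01],[0,0,0,0,0.01]]]}}

```text
time: 21.9
tool_pos: [419.0, 181.6, 213.4]
tcp_rot: [-180.0, -0.0, 95.8]
ft_force: [-4.5, -3.7, 11.5]
finger_gap: 20.5
grip_force: 40.9
```

```bash
python3 st.py
```

```text
stand x,y 22.4 97.1 z 213.4 F x,y,z -4.9 -3.2 11.5 gap 20.511510152606903 lever deg 12.97 t 21.9
tangential F -4.05 R 99.6
```

>>> {"api": "servo_tool", "payload": {"plan": [[[0.0098,-0.0018,0,0,0.01],[0.0096,-0.0027,0,0,0.01],[0,0,0,0,0.01]]]}}

```text
time: 22.2
tool_pos: [438.3, 177.1, 213.4]
tcp_rot: [180.0, -0.0, 95.8]
ft_force: [-4.7, -0.8, 11.1]
finger_gap: 20.5
grip_force: 40.8
```

```bash
python3 st.py
```

```text
stand x,y 41.2 90.7 z 213.4 F x,y,z -4.8 -0.3 11.1 gap 20.498480993117024 lever deg 24.42 t 22.2
tangential F -4.2 R 99.6
```

>>> {"api": "servo_tool", "payload": {"plan": [[[0.0093,-0.0037,0,0,0.01],[0.0088,-0.0046,0,0,0.01],[0,0,0,0,0.01]]]}}

```text
time: 22.5
tool_pos: [456.3, 169.1, 213.4]
tcp_rot: [180.0, -0.1, 95.8]
ft_force: [-5.1, -0.4, 10.0]
finger_gap: 20.8
grip_force: 40.8
```

```bash
python3 st.py
```

```text
stand x,y 58.3 80.8 z 213.4 F x,y,z -5.2 0.1 10.0 gap 20.78242783647874 lever deg 35.78 t 22.5
tangential F -4.26 R 99.6
```

>>> {"api": "servo_tool", "payload": {"plan": [[[-0.0088,0.0046,0,0,0.01],[-0.0093,0.0037,0,0,0.01],[-0.0096,0.0027,0,0,0.01],[-0.0098,0.0018,0,0,0.01],[-0.0099,0.0008,0,0,0.01],[-0.01,-0.0002,0,0,0.01],[-0.0099,-0.0012,0,0,0.01],[-0.0097,-0.0022,0,0,0.01],[-0.0094,-0.0032,0,0,0.01],[0,0,0,0,0.01]]]}}

```text
time: 23.5
tool_pos: [369.8, 175.3, 213.5]
tcp_rot: [179.8, 0.0, 95.8]
ft_force: [1.2, -3.7, 4.6]
finger_gap: 20.8
grip_force: 40.2
```

>>> {"api": "servo_tool", "payload": {"plan": [[[-0.0091,-0.0041,0,0,0.01],[-0.0086,-0.005,0,0,0.01],[-0.0081,-0.0058,0,0,0.01],[0,0,0,0,0.01],[0.0081,0.0058,0,0,0.01],[0.0086,0.005,0,0,0.01],[0.0091,0.0041,0,0,0.01],[0.0094,0.0032,0,0,0.01]]]}}

```text
time: 24.3
tool_pos: [378.5, 178.4, 213.2]
tcp_rot: [-179.9, 0.1, 95.8]
ft_force: [-10.4, -8.8, 16.7]
finger_gap: 20.8
grip_force: 41.5
```

```bash
python3 st.py
```

```text
stand x,y -18.2 98.1 z 213.2 F x,y,z -11.2 -7.6 16.7 gap 20.778908423092737 lever deg -10.52 t 24.3
tangential F -12.45 R 99.7
```

>>> {"api": "servo_tool", "payload": {"plan": [[[0,0,0,0,0.01],[0,0,0,0,0.01]]]}}

```text
time: 24.5
tool_pos: [379.4, 178.5, 213.4]
tcp_rot: [180.0, 0.0, 95.8]
ft_force: [-3.3, -6.3, 11.1]
finger_gap: 20.7
grip_force: 40.9
```

```bash
python3 st.py
```

```text
stand x,y -17.3 98.1 z 213.4 F x,y,z -3.9 -6.0 11.1 gap 20.72712481894934 lever deg -10.02 t 24.5
tangential F -4.89 R 99.6
```

>>> {"api": "servo_tool", "payload": {"plan": [[[0.0032,0.0008,0,0,0.01],[0.0032,0.0008,0,0,0.01],[0.0033,0.0006,0,0,0.01]]]}}

```text
time: 24.8
tool_pos: [388.0, 180.6, 213.3]
tcp_rot: [-179.9, 0.0, 95.8]
ft_force: [-10.0, -6.3, 15.0]
finger_gap: 20.6
grip_force: 41.4
```

```bash
python3 st.py
```

```text
stand x,y -8.5 99.3 z 213.3 F x,y,z -10.6 -5.3 15.0 gap 20.558427965445173 lever deg -4.9 t 24.8
tangential F -11.05 R 99.7
```

>>> {"api": "servo_tool", "payload": {"plan": [[[0.0033,0.0005,0,0,0.01],[0.0033,0.0004,0,0,0.01],[0.0033,0.0003,0,0,0.01]]]}}

```text
time: 25.1
tool_pos: [397.8, 182.0, 213.3]
tcp_rot: [-179.9, 0.0, 95.8]
ft_force: [-10.2, -4.9, 16.0]
finger_gap: 20.7
grip_force: 41.4
```

```bash
python3 st.py
```

```text
stand x,y 1.4 99.7 z 213.3 F x,y,z -10.7 -3.8 16.0 gap 20.698771489162723 lever deg 0.79 t 25.1
tangential F -10.61 R 99.7
```

>>> {"api": "servo_tool", "payload": {"plan": [[[0,0,0,0,0.01],[0,0,0,0,0.01]]]}}

```text
time: 25.3
tool_pos: [398.1, 182.0, 213.3]
tcp_rot: [-179.9, 0.0, 95.8]
ft_force: [-9.0, -5.1, 14.5]
finger_gap: 20.7
grip_force: 41.3
```

```bash
python3 st.py
```

```text
stand x,y 1.6 99.7 z 213.3 F x,y,z -9.5 -4.1 14.5 gap 20.658022657216833 lever deg 0.93 t 25.3
tangential F -9.43 R 99.7
```

>>> {"api": "servo_tool", "payload": {"plan": [[[0.0033,0.0002,0,0,0.01],[0.0033,0.0001,0,0,0.01],[0.0034,-0.0001,0,0,0.01],[0.0033,-0.0002,0,0,0.01],[0.0033,-0.0003,0,0,0.01],[0.0033,-0.0003,0,0,0.01]]]}}

```text
time: 25.9
tool_pos: [417.5, 181.8, 213.3]
tcp_rot: [-179.8, -0.0, 95.8]
ft_force: [-12.4, -2.9, 16.3]
finger_gap: 20.7
grip_force: 41.5
```

```bash
python3 st.py
```

```text
stand x,y 20.9 97.5 z 213.3 F x,y,z -12.7 -1.6 16.3 gap 20.650558615808805 lever deg 12.1 t 25.9
tangential F -12.05 R 99.7
```

>>> {"api": "servo_tool", "payload": {"plan": [[[0.0033,-0.0005,0,0,0.01],[0.0033,-0.0006,0,0,0.01],[0.0032,-0.0007,0,0,0.01]]]}}

```text
time: 26.2
tool_pos: [427.2, 180.2, 213.3]
tcp_rot: [-179.8, -0.1, 95.8]
ft_force: [-12.7, -0.6, 16.0]
finger_gap: 20.8
grip_force: 41.4
```

```bash
python3 st.py
```

```text
stand x,y 30.4 94.9 z 213.3 F x,y,z -12.7 0.8 16.0 gap 20.762352246267227 lever deg 17.76 t 26.2
tangential F -12.36 R 99.6
```

>>> {"api": "servo_tool", "payload": {"plan": [[[0.0032,-0.0008,0,0,0.01],[0.0032,-0.0009,0,0,0.01],[0.0032,-0.001,0,0,0.01]]]}}

```text
time: 26.5
tool_pos: [436.7, 177.7, 213.3]
tcp_rot: [-179.8, -0.1, 95.8]
ft_force: [-12.9, 1.0, 15.7]
finger_gap: 20.7
grip_force: 41.5
```

```bash
python3 st.py
```

```text
stand x,y 39.6 91.5 z 213.3 F x,y,z -12.7 2.3 15.7 gap 20.689918866654587 lever deg 23.4 t 26.5
tangential F -12.62 R 99.7
```

>>> {"api": "servo_tool", "payload": {"plan": [[[0.0032,-0.0011,0,0,0.01],[0.0031,-0.0012,0,0,0.01],[0.003,-0.0013,0,0,0.01],[0.003,-0.0014,0,0,0.01],[0.003,-0.0015,0,0,0.01],[0.003,-0.0016,0,0,0.01]]]}}

```text
time: 27.1
tool_pos: [454.8, 170.0, 213.3]
tcp_rot: [-179.8, -0.1, 95.8]
ft_force: [-13.9, 2.6, 17.2]
finger_gap: 20.5
grip_force: 41.5
```

```bash
python3 st.py
```

```text
stand x,y 56.9 81.9 z 213.3 F x,y,z -13.5 4.0 17.2 gap 20.54412890114601 lever deg 34.76 t 27.1
tangential F -13.37 R 99.7
```

>>> {"api": "servo_tool", "payload": {"plan": [[[-0.009,0.0044,0,0,0.01],[-0.0093,0.0035,0,0,0.01],[-0.0096,0.0026,0,0,0.01],[-0.0098,0.0016,0,0,0.01],[0,0,0,0,0.01],[0.0049,-0.0007,0,0,0.01],[0.0049,-0.0009,0,0,0.01],[0.0032,-0.0008,0,0,0.01],[0.0032,-0.0009,0,0,0.01],[0.0032,-0.0009,0,0,0.01]]]}}

```text
time: 28.1
tool_pos: [438.5, 177.1, 213.5]
tcp_rot: [179.9, -0.0, 95.8]
ft_force: [-1.0, -2.2, 8.3]
finger_gap: 20.7
grip_force: 40.6
```

```bash
python3 st.py
```

```text
stand x,y 41.3 90.6 z 213.5 F x,y,z -1.2 -2.1 8.3 gap 20.739716095903706 lever deg 24.51 t 28.1
tangential F -0.23 R 99.6
```

>>> {"api": "servo_tool", "payload": {"plan": [[[0.0032,-0.0011,0,0,0.01],[0.0031,-0.0012,0,0,0.01],[0.003,-0.0013,0,0,0.01],[0.003,-0.0014,0,0,0.01]]]}}

```text
time: 28.5
tool_pos: [450.1, 172.4, 213.4]
tcp_rot: [-180.0, -0.1, 95.8]
ft_force: [-9.1, 1.3, 12.3]
finger_gap: 20.5
grip_force: 41.0
```

```bash
python3 st.py
```

```text
stand x,y 52.4 84.7 z 213.4 F x,y,z -8.9 2.2 12.3 gap 20.503837301782834 lever deg 31.71 t 28.5
tangential F -8.7 R 99.6
```

>>> {"api": "servo_tool", "payload": {"plan": [[[0.003,-0.0015,0,0,0.01],[0.003,-0.0016,0,0,0.01],[0.0027,-0.0016,0,0,0.01]]]}}

```text
time: 28.8
tool_pos: [457.6, 168.4, 213.3]
tcp_rot: [-179.8, -0.2, 95.8]
ft_force: [-13.8, 4.0, 16.5]
finger_gap: 20.7
grip_force: 41.5
```

```bash
python3 st.py
```

```text
stand x,y 59.4 80.1 z 213.3 F x,y,z -13.3 5.4 16.5 gap 20.682831588471252 lever deg 36.59 t 28.8
tangential F -13.89 R 99.7
```

13.9 N is about 1.46 times the 9.5 N free-running push, or roughly 135 N on the pad. I'll relax, let go and retreat.

>>> {"api": "servo_tool", "payload": {"plan": [[[-0.0025,0.0014,0,0,0.01],[0,0,0,0,0.04],[0,0,0,0,0.045],[0,0,0,0,0.045],[0,0,0.04,0,0.045],[0,0,0.05,0,0.045],[0,0,0,0,0.045]]]}}

```text
time: 29.5
tool_pos: [459.2, 169.2, 309.9]
tcp_rot: [179.3, -0.1, 95.8]
ft_force: [1.5, 0.2, 0.6]
finger_gap: 44.9
grip_force: 0.0
```

Run:
```python
from st import *
d=snap('wrist','w10.png'); e=snap('top','t3.png'); a=load('top1')
# top-view change at bystanders: jars, tin, bottle, box
for nme,(u,v) in dict(jar1=(172,184),jar2=(193,214),box=(215,241),r1=(434,166),r2=(456,174),r3=(515,186),r4=(492,198)).items():
    A=a['frame'][v-14:v+14,u-14:u+14].astype(int);B=e['frame'][v-14:v+14,u-14:u+14].astype(int); print(nme,np.abs(A-B).mean().round(1))
g=cv2.cvtColor(e['frame'],cv2.COLOR_BGR2GRAY)
W=lambda x,y,z:(*(O+x*n+y*t),z); print('mandrel rear pred',proj(e,W(0,-137,52)),'shoulder',proj(e,W(0,-60,76)))
h=cv2.cvtColor(e['frame'],cv2.COLOR_BGR2HSV); v=int(proj(e,W(0,-100,60))[1]); print(v,[(u,h[v,u].tolist()) for u in range(292,326,2)])
```

```text
stand x,y 61.1 80.7 z 309.9 F x,y,z 1.5 0.0 0.6 gap 44.923283607477714 lever deg 37.14 t 29.5
tangential F 1.17 R 101.2
jar1 0.7
jar2 9.0
box 29.2
r1 0.7
r2 0.7
r3 0.7
r4 0.7
mandrel rear pred (np.float64(310.8255630710295), np.float64(193.97231357306396)) shoulder (np.float64(290.10797034204154), np.float64(195.3465913673564))
194 [(292, [15, 10, 197]), (294, [15, 10, 200]), (296, [11, 10, 196]), (298, [17, 12, 195]), (300, [15, 13, 193]), (302, [17, 12, 189]), (304, [18, 14, 187]), (306, [18, 14, 187]), (308, [15, 14, 186]), (310, [19, 36, 176]), (312, [18, 44, 178]), (314, [10, 9, 165]), (316, [15, 9, 163]), (318, [12, 8, 169]), (320, [23, 5, 190]), (322, [19, 20, 101]), (324, [15, 20, 102])]
```

Run:
```python
from h import *
e=snap('scene','s3.png'); a=load('scene1'); t=load('top1'); t3=load('t3')
for nme,(u,v) in dict(jar1=(282,118),jar2=(266,138),box=(252,159)).items():
    A=a['frame'][v-10:v+10,u-10:u+10].astype(int);B=e['frame'][v-10:v+10,u-10:u+10].astype(int); print(nme,np.abs(A-B).mean().round(1))
def blob(f,lo,hi,b):
    x0,y0,x1,y1=b; m=cv2.inRange(cv2.cvtColor(f[y0:y1,x0:x1],cv2.COLOR_BGR2HSV),lo,hi); k=cv2.moments(m,True); return k['m00'],(k['m10']/max(k['m00'],1)+x0,k['m01']/max(k['m00'],1)+y0)
for f in(a['frame'],e['frame']): print('box',blob(f,(95,25,100),(125,255,255),(238,145,268,173)),'jar2',blob(f,(20,100,80),(35,255,255),(252,122,276,152)))
for f in(t['frame'],t3['frame']): print('top jar2',blob(f,(20,100,80),(35,255,255),(175,200,210,228)))
```

```text
jar1 12.6
jar2 2.5
box 2.0
box (14.0, (250.71428571428572, 163.14285714285714)) jar2 (289.0, (265.55709342560556, 138.19377162629758))
box (12.0, (251.08333333333334, 162.91666666666666)) jar2 (288.0, (265.56944444444446, 138.23611111111111))
top jar2 (212.0, (194.21226415094338, 213.41981132075472))
top jar2 (168.0, (194.14880952380952, 212.6547619047619))
```

Nothing has moved among the bystanders: the differences come from the arm covering parts of each view. Handing in.

```bash
python3 -c "
from bench import r
print(r.hand_in())"
```

```text
the job is handed in; nothing more can be done
None
```

The job is handed in at about 30 s: the mandrel is home against the stop face and released, and the shank is clamped at 13.9 N at the knob, about 1.46 times the 9.5 N free-running push you gave. Everything is let go, and the bystanders still stand where they were.

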